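Lift the test nest's cover with the blade and hold it on the ringed contact

TASK

Take the test blade out of its stand and, with the blade under the front tab, lever the clear cover of the test nest open until it stands past upright; the gripper and arm must not touch the cover. Then hold the blade upright with its tip on the middle of the contact that has the raised ring around it, pressing it gently about half-way down without driving it hard against its stop, and finish while still holding it there. Do not press the other two contacts and leave the other things on the bench where they are.

Things in the scene. Friction and masses are not known exactly. Their poses are not given: they have to be found in the camera images.
- probe_grip (a point): Centre of the test blade's handle, z up along it. Loose tool, about 90 g, upright in its stand: black square handle 20 x 20 x 90 mm, under it a collar 30 x 30 x 6 mm resting on the stand, under that a steel blade 60 mm long, 10 mm wide (tool y), 3 mm thick (tool x). This point is 116 mm above the blade's tip, and 126 mm above the work surface while in the stand.
- probe_tip (a point): Middle of the blade's lower end, the tip of the test blade, 116 mm below the handle's centre along the tool's own axis; same axes as the handle.
- stand: Fixed dark steel block 80 x 80 x 70 mm high with a square hole, 17 mm wide and 64 mm deep, in its top, in which the blade stands; origin at the centre of its underside.
- nest: Fixed open aluminium tray 120 mm (its x) x 160 mm (its y) x 55 mm high, walls and floor 5 mm, under the clear cover; origin at the centre of its underside. Its -x is the front, towards the robot; the hinge is at the back (+x).
- hinge (a point): Middle of the cover's hinge line, on the tray's back top edge, 60 mm behind the tray's centre and 55 mm above the work surface; axes as the tray's, the hinge runs along y.
- tab_edge (a point): Middle of the lower front edge of the cover's tab, 146 mm in front of the hinge; moves with the cover, x along the cover from tab to hinge. The tab is an aluminium tongue 60 mm wide (y), 5 mm thick, 26 mm out past the tray's front wall, 56 mm of free space under it when shut: the blade goes under it from the front, tilted, and lifts.
- cover (a joint): Opening angle of the cover in rad: 0 shut, 1.57 upright, 2.1 its stop. Clear plate 118 x 156 x 4 mm in an aluminium edge, 60 g, with a stiff hinge: it stays at any angle and needs about 1 N at the tab to move.
- ringed_top (a point): Centre of the flat top (14 mm across) of a brass sprung contact, 43 mm above the work surface when free, standing 14 mm out of a fixed grey block 36 x 36 mm in the tray. The one to press: a raised steel ring (33 mm across, 4 mm high) surrounds its foot. The three blocks stand in a row along the tray's y in any order, 44 mm apart, each up to 15 mm off the row's line.
- ringed_contact (a joint): How far the ringed contact is pressed down, in m: 0 free, 0.010 fully down at its stop. Soft spring: 0.8 N to start moving, 0.3 N more per mm.
- plain1_top (a point): Centre of the flat top (14 mm across) of a brass sprung contact, 43 mm above the work surface when free, standing 14 mm out of a fixed grey block 36 x 36 mm in the tray. No ring round its foot: leave it alone. The three blocks stand in a row along the tray's y in any order, 44 mm apart, each up to 15 mm off the row's line.
- plain2_top (a point): Centre of the flat top (14 mm across) of a brass sprung contact, 43 mm above the work surface when free, standing 14 mm out of a fixed grey block 36 x 36 mm in the tray. No ring round its foot: leave it alone. The three blocks stand in a row along the tray's y in any order, 44 mm apart, each up to 15 mm off the row's line.
- probe: The test blade as a whole; origin at the centre of its collar's underside, z up the handle.
- parts_bin: Loose blue open bin 110 x 100 x 50 mm with brass pins in it; origin at the centre of its underside. Leave it.
- dial_gauge: Loose dial gauge on a steel foot 70 x 70 mm, 155 mm high; origin at the centre of its underside. Leave it.
- breaker: Loose white breaker housing 75 x 54 x 74 mm high; origin at the centre of its underside. Leave it.
- plain1_contact (a joint): How far that plain contact is pressed down, in m (0 free).
- plain2_contact (a joint): How far that plain contact is pressed down, in m (0 free).
There are look-alikes about, which are no part of the job. Of the things shaped like the probe, the black one is meant. Leave any pink look-alike of the stand alone.

How it is judged (in metres and radians):
On the way, in this order (a step that is already met when the one before it is completed fails the run):
1. the blade is drawn out of its stand, the cover still down (height (world z) of probe_tip above 0.072 m and contact force between probe and stand below 0.05 N and contact force between probe and the fingers above 1 N and value of joint cover below 0.5 rad), for 0.1 s.
2. the cover is levered open past upright (value of joint cover above 1.58 rad), for 0.2 s.
At the end, for the whole second after the job is handed in: The program ends holding: the gripper holds the blade upright (within 8 degrees), its tip within 6 mm of the middle of the ringed contact and pressing it 1.5 to 8.5 mm down (0.8 to 6 N), still, touching neither stand, tray nor cover, and the cover stands open past upright (above 1.55 rad) (contact force between probe and the fingers above 2 N and contact force between probe and ringed_contact between 0.8 and 6 N and value of joint ringed_contact between 0.0015 and 0.0085 m and horizontal distance between probe_tip and ringed_top below 0.006 m and angle between probe's own z axis and vertical below 0.14 rad and height (world z) of probe_tip between 0.032 and 0.045 m and contact force between probe and stand below 0.05 N and contact force between probe and cover below 0.05 N and contact force between probe and nest below 0.05 N and value of joint cover above 1.55 rad and linear speed of probe below 0.02 m/s); the arm keeps its last pose, push and grip.
It fails at once if the gripper or arm touches the cover (contact force between any of the fingers, the arm and cover above 0.3 N).
It fails at once if another contact is pressed (value of joint any of plain1_contact, plain2_contact above 0.002 m).
It fails at once if the ringed contact is driven hard against its stop or pressed with over 12 N (contact force between anything else and ringed_contact above 12 N).
It fails at once if a bystander is disturbed (distance of any of parts_bin, dial_gauge, breaker from where it was at the start of the episode above 0.02 m).
It also fails if it takes over 51 s, if anything falls off the work surface, if the arm or the gripper's body presses on something with over 40 N, if the wrist force passes 120 N, or if a joint passes its speed limit or range.

ROBOT

A 6-joint arm with a two-finger parallel gripper is mounted at the origin on the work surface. World frame = base frame: x ahead of the robot, y to its left, z up, the work surface at z = 0. Lengths are in m, angles in degrees, forces in N, time in s.
With the tool pointing down it reaches from about 0.3 to 0.75 m from the base axis. Payload 8.5 kg.
Tool frame: the origin (TCP) lies at the very end of the fingers, on their centre line; the grasp point (between the pads) lies 19 mm behind it (env.pinch_z is the distance from the TCP to the grasp point, in m); z points along the fingers, y is the line along which they close (so a half turn about z gives the same grasp; the last joint's range is limited). The gripper opens to 85 mm and grips with 20 to 120 N. Pads are 22 mm wide; open, the fingers measure 114 mm over their backs; the gripper's body (76 mm by 85 mm) begins 54 mm behind the grasp point. The pads swing forward as they close: fully open they stand 13 mm farther back than shut.
Start: joints at [-77.653, 21.807, 74.336, -0, 83.858, -12.336], TCP at [0.23, -0.5, 0.231] pointing down, gripper open.
Joint ranges: [-178.18, 178.18], [-50.72, 133.34], [12.68, 142.11], [-81.47, 261.47], [9.98, 163.14], [-165.26, 165.26]. Speed limits (degrees/s): [136.94, 136.94, 180, 180, 180, 180].

INTERFACE

Orientations are given as a 3x3 rotation matrix whose columns are the frame's x, y, z axes.
In Python, from rig import env, viewer gives the robot as it stands.
- The arm moves only by the tool drive_tool, never from a script. Its argument "series" is a list of rows, each a list of 3 entries, a list of its own where there are three numbers: the shift along the tool's x, y, z in m, then the turn about the tool's z in degrees, then the finger opening in m, from 0 to 0.0854. A call has 1 to 20 rows; each row is the pose to reach, as a shift and turn from the pose commanded when the call began, along the tool's axes at that moment; what a row does not reach only later rows make up. A row lasts 1/10 s, in which the tool goes at most 50 mm and 8.59 degrees, less where a joint would pass 70% of its speed; a pose out of reach is approached as far as the arm can. A call with a gripper value outside its range is refused whole. The fingers move at their own pace and stop on an object; "newtons" is the grip in N (left out, the last holds). Time passes only in rows, so rows that repeat a pose let the fingers close. It gives the time, the measured TCP pose, the force, the opening and the grip force at its end, in the units of the state.
- env.observe(): the state, without advancing time (a new reading comes with each control period).
- viewer.get_image(name): name is "scene" or "top"; returns a dict with "img" (384x512x3 uint8, red, green, blue), "depth" (384x512 float32, m along the optical axis (not along the pixel's ray), 0 where there is no reading), "camera_matrix" (3x3 intrinsics, pixels), "distortion" ([k1, k2, p1, p2, k3] as OpenCV has them; the pictures are not rectified), "rvec" (rotation vector, rad) and "tvec" (3), from world to camera coordinates, as OpenCV has them. Camera axes: x right, y down, z forward; pixel columns grow to the right and rows downward; lengths in m; the calibration is good to about 2 mm. A picture is of the moment at which its call begins.
- env.close_job(): hands the job in; it is judged then, once.
The state is a dict: "time_s": time; "q": joint angles; "qvel": joint speeds; "joint_efforts": joint torques, N m; "position": TCP position; "tool_rot": TCP orientation; "ft_force": force on the tool from outside, world axes, zero at the start; "wrist_torque": the same for the moment, N m; "grip_width": finger opening in m; "gripper_force": force on a finger pad.
Only numpy, scipy, OpenCV 4.12 (cv2) and the standard library are available. Lean on these libraries where they do the work, as an engineer would, in place of code of your own. Each camera call takes 0.05 s, during which the arm holds its last target. There are 200 camera calls.

## Working session

There is one attempt and no reset: what is moved stays moved. The work goes in short steps, Python scripts to look and compute and a tool call to move; the robot and the scene stay as the last step left them, time stands still between calls to the robot, and variables do not carry over. Pictures are saved under pics/ and viewed, at most 14 in all, crops included, and the job is handed in when it is done.

Besides the shell and the picture viewer there is one more tool, called after "Emit:" as name(argument=value, ...) on one line, values as JSON. drive_tool: Moves the arm, as the interface text tells. Its arguments: {"type":"object","properties":{"series":{"type":"array"},"newtons":{"type":"number"}},"required":["series"]}

```bash
ls; mkdir -p pics; cat > h.py <<'E'
import numpy as np, cv2
from rig import env, viewer
def grab(name, save=None):
    d=viewer.get_image(name)
    if save: cv2.imwrite('pics/'+save, d['img'][:,:,::-1])
    return d
def ray(d,uv):
    R,_=cv2.Rodrigues(np.array(d['rvec'],float)); t=np.array(d['tvec'],float).ravel()
    n=cv2.undistortPoints(np.array([[uv]],float),np.array(d['camera_matrix'],float),np.array(d['distortion'],float)).ravel()
    return -R.T@t, R.T@np.array([n[0],n[1],1.])
def onz(d,uv,z):
    c,r=ray(d,uv); return c+r*(z-c[2])/r[2]
def proj(d,P):
    return cv2.projectPoints(np.array(P,float).reshape(-1,3),np.array(d['rvec'],float),np.array(d['tvec'],float),np.array(d['camera_matrix'],float),np.array(d['distortion'],float))[0].reshape(-1,2)
def cloud(d):
    v,u=np.mgrid[0:384,0:512]; uv=np.stack([u,v],-1).reshape(-1,1,2).astype(float)
    n=cv2.undistortPoints(uv,np.array(d['camera_matrix'],float),np.array(d['distortion'],float)).reshape(-1,2)
    z=d['depth'].reshape(-1,1); R,_=cv2.Rodrigues(np.array(d['rvec'],float)); t=np.array(d['tvec'],float).ravel()
    P=(np.c_[n,np.ones(len(n))]*z-t)@R; P[z[:,0]==0]=np.nan
    return P.reshape(384,512,3)
E
python3 - <<'E'
from h import *
a=grab('scene','s0.png'); b=grab('top','t0.png')
for d in(a,b): print(ray(d,(256,192)), np.array(d['camera_matrix'])[0,0])
s=env.observe(); print(s); print(env.pinch_z)
E
```

```text
pics
(array([ 1.01586614, -0.75048129,  0.71477246]), array([-0.43354172,  0.68439913, -0.58621109])) 425.8145729891863
(array([ 0.44802792, -0.0615113 ,  1.14362709]), array([ 0.14096842, -0.01068425, -0.99002269])) 413.0737126166824
{'time_s': 0.1, 'q': array([-7.76540740e+01,  2.18393288e+01,  7.43798950e+01, -3.60573566e-04,
        8.38580414e+01, -1.23346464e+01]), 'qvel': array([ 0.02236573, -0.26103946, -0.28750659,  0.00953044,  0.06761287,
        0.11902365]), 'joint_efforts': array([ 3.03298795e-03, -4.49221623e+01, -2.31655455e+01, -1.98229800e-04,
        3.63080188e-03, -4.30269222e-05]), 'position': array([ 0.22960625, -0.4994919 ,  0.23075595]), 'tool_rot': array([[ 9.08649572e-01,  4.17559418e-01, -2.94446303e-04],
       [ 4.17559427e-01, -9.08648663e-01,  1.31600690e-03],
       [ 2.81962837e-04, -1.31873794e-03, -9.99999091e-01]]), 'ft_force': array([-0.01738551, -0.11578188,  0.16805765]), 'wrist_torque': array([0.00859364, 0.04928014, 0.02766763]), 'gripper_force': 0.0, 'grip_width': 0.08548973073292186}
0.0187
```

View pics/s0.png

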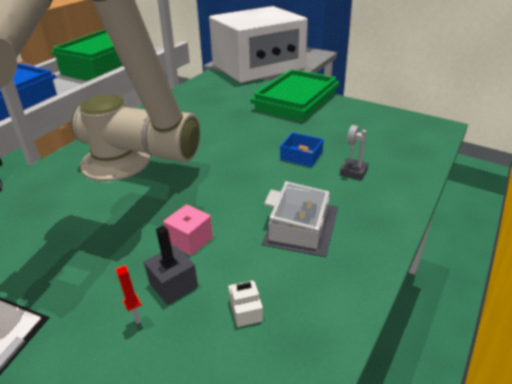

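View pics/t0.png

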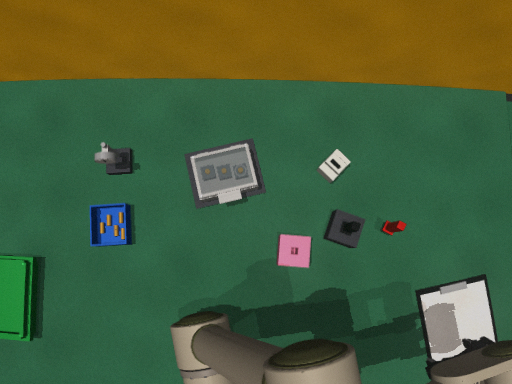

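The top view shows the stand near (345,228) holding the black probe. The nest is near (225,173) with its tab at (230,197), and the pink and red look-alikes are to be left alone. The tool can only translate and yaw, so I plan to tilt the blade by pivoting it in the grip against the stand's hole rim. I'll zoom in to measure.

```bash
python3 - <<'E'
from h import *
d=grab('top'); np.savez('t.npz',**{k:np.array(v) for k,v in d.items()})
im=d['img'][:,:,::-1]
A=cv2.resize(im[130:215,175:275],None,fx=4,fy=4,interpolation=cv2.INTER_CUBIC)
B=cv2.resize(im[185:270,310:410],None,fx=4,fy=4,interpolation=cv2.INTER_CUBIC)
cv2.imwrite('pics/c1.png',np.hstack([A,B]))
P=cloud(d); z=P[...,2]
hsv=cv2.cvtColor(d['img'],cv2.COLOR_RGB2HSV)
box=lambda m,x0,x1,y0,y1:[m:=m.copy(), m.__setitem__((slice(0,y0),),0),m.__setitem__((slice(y1,None),),0),m.__setitem__((slice(None),slice(0,x0)),0),m.__setitem__((slice(None),slice(x1,None)),0),m][-1]
def rect(name,m,zz):
    v,u=np.nonzero(m); 
    if len(u)<4: print(name,'none');return
    X=np.array([onz(d,(a,b),zz)[:2] for a,b in zip(u,v)]).astype(np.float32)
    r=cv2.minAreaRect(X); print(name,len(u),np.round(r[0],4),np.round(r[1],4),round(r[2],1), 'medz',np.round(np.nanmedian(z[m>0]),3))
near=lambda lo,hi:((z>lo)&(z<hi)).astype(np.uint8)
rect('standtop',box(near(.06,.08),315,370,200,255),.07)
rect('handletop',box(near(.155,.185),315,370,200,255),.171)
light=((hsv[...,2]>150)&(hsv[...,1]<40)).astype(np.uint8)
rect('nest light',box(light,180,270,135,191),.058)
rect('tab',box(light,215,246,191,207),.061)
rect('nestz',box(near(.04,.075),180,270,135,215),.058)
E
```

```text
standtop 761 [ 0.5103 -0.3104] [0.0818 0.0812] 71.6 medz 0.07
handletop 81 [ 0.5107 -0.3078] [0.023  0.0205] 72.4 medz 0.166
nest light 480 [0.6589 0.015 ] [0.1222 0.1578] 14.5 medz 0.067
tab 241 [0.5875 0.0007] [0.032 0.069] 1.0 medz 0.074
nestz 2771 [0.6478 0.0121] [0.1472 0.1598] 14.5 medz 0.066
```

View pics/c1.png

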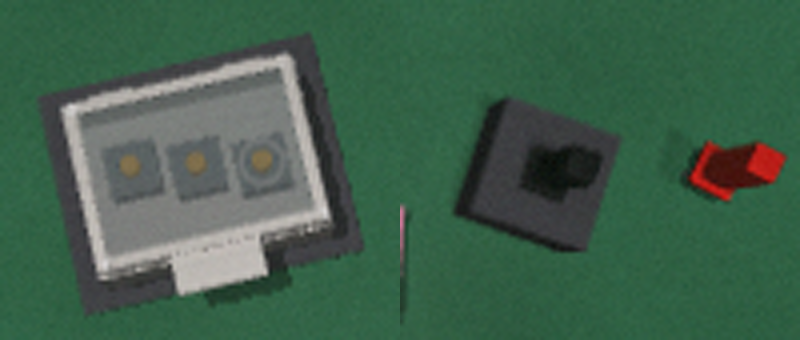

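Crop: the ringed contact is the right-hand one, at full-image pixel (240,170). The tab is at the bottom of the nest. Stand centre is about (0.510,-0.310), yaw -18.4°. Nest centre is about (0.6595,0.015), yaw 14.5°. Moving above the handle now.

Emit:
drive_tool(series=[[[0.04,-0.007,0],6,0.07],[[0.08,-0.014,0],12,0.07],[[0.12,-0.021,0],18,0.07],[[0.16,-0.028,0],24,0.07],[[0.2,-0.035,0],30,0.07],[[0.24,-0.042,0],36,0.07],[[0.28,-0.049,0],42,0.07],[[0.31,-0.053,0],43,0.07],[[0.334,-0.0556,0],43,0.07],[[0.334,-0.0556,0],43,0.07],[[0.334,-0.0556,0],43,0.07],[[0.334,-0.0556,0],43,0.07]], newtons=60)

```text
time_s: 1.35
position: [0.5092, -0.3103, 0.2312]
tool_rot: [[0.949, -0.315, -0.001], [-0.315, -0.949, 0.0], [-0.001, 0.0, -1.0]]
ft_force: [-0.3, 0.5, 0.4]
grip_width: 0.0699
gripper_force: 0.0
```

Emit:
drive_tool(series=[[[0,0,0.03],0,0.07],[[0,0,0.06],0,0.07],[[0,0,0.09],0,0.07],[[0,0,0.107],0,0.07],[[0,0,0.107],0,0.07],[[0,0,0.107],0,0.0],[[0,0,0.107],0,0.0],[[0,0,0.107],0,0.0],[[0,0,0.107],0,0.0],[[0,0,0.107],0,0.0],[[0,0,0.107],0,0.0],[[0,0,0.107],0,0.0],[[0,0,0.107],0,0.0]])

```text
time_s: 2.65
position: [0.5103, -0.31, 0.1255]
tool_rot: [[0.949, -0.314, 0.001], [-0.314, -0.949, -0.001], [0.002, 0.001, -1.0]]
ft_force: [-0.8, 0.1, 5.6]
grip_width: 0.0196
gripper_force: 59.3
```

Emit:
drive_tool(series=[[[0,0,-0.02],0,0.0],[[0,0,-0.04],0,0.0],[[0,0,-0.06],0,0.0],[[0,0,-0.085],0,0.0],[[0,0,-0.085],0,0.0],[[0,0,-0.085],0,0.0],[[0,0,-0.085],0,0.0]])

```text
time_s: 3.35
position: [0.5095, -0.3094, 0.208]
tool_rot: [[0.949, -0.314, -0.002], [-0.314, -0.949, 0.002], [-0.002, -0.001, -1.0]]
ft_force: [0.3, 0.3, -0.3]
grip_width: 0.0195
gripper_force: 58.6
```

```bash
python3 - <<'E'
from h import *
s=env.observe();print(s['position'],s['grip_width'],s['ft_force'])
d=grab('scene'); p=s['position']; q=proj(d,[p]).ravel().astype(int); print(q)
e=grab('top'); r=proj(e,[p]).ravel().astype(int); print(r)
f=lambda D,c,dy:cv2.resize(D['img'][max(c[1]-40+dy,0):c[1]+60+dy,max(c[0]-50,0):c[0]+50,::-1],(400,400),interpolation=cv2.INTER_CUBIC)
cv2.imwrite('pics/c2.png',np.hstack([f(d,q,15),f(e,r,0)]))
E
```

```text
[ 0.50954037 -0.30940426  0.20801011] 0.01954371766575308 [ 0.33662576  0.2806562  -0.30358225]
[157 211]
[359 224]
```

View pics/c2.png

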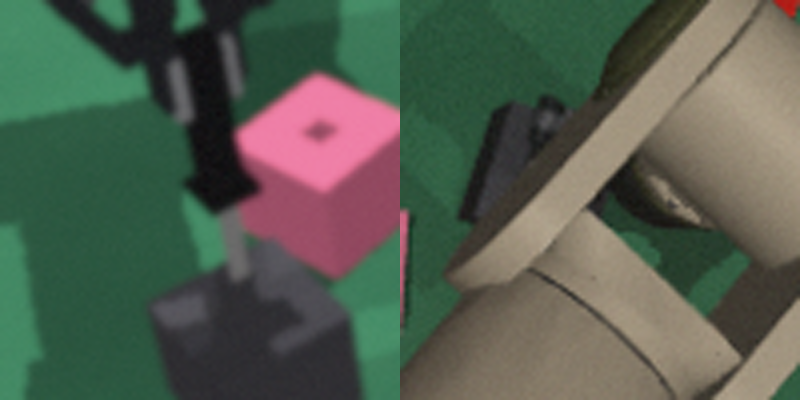

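```bash
python3 - <<'E'
from h import *
d=grab('scene'); g=d['img'].astype(int)
# c2 crop origin: x=157-50, y=211-40+15
for v in range(238,255,2): print(v, g[v,157:173].mean(-1).astype(int))
s=env.observe()['position']
for z in (.085,.14): print(proj(d,[[s[0],s[1],z]]))
E
```

```text
238 [ 85  67  45  31  38  49  65  78  91 102 110 111 112 112 113 112]
240 [103  99  89  85  90  97 103 106 106 109 112 113 113 111 112 111]
242 [106 104 106 103 104 105 107 106 105 109 109 112 110 112 112 112]
244 [105 104 103 103 103 104 105 106 106 104  98  92  91  99 104 106]
246 [101 104 103 103 103 104 105 105 105 104  98  83  74  73  79  85]
248 [ 96 102 104 103 104 106 103 105 105 105 100  85  74  74  79  81]
250 [ 95 102 103 103 100  98  99 103 106 107 103  94  80  76  77  82]
252 [ 86  93  92  86  76  67  72  90 100 106 105  97  84  78  77  79]
254 [ 65  66  65  57  56  51  57  79  95 100  96  86  76  69  74  78]
[[166.84014498 257.58567606]]
[[162.80299819 238.17198312]]
```

The blade's orientation can't be read from these pictures. I'll avoid depending on it by pivoting the blade over the outer top edge of the fixed stand.

Emit:
drive_tool(series=[[[0.02,0,0],0,0.0],[[0.04,0,0],0,0.0],[[0.056,0,0],0,0.0],[[0.056,0,0],0,0.0],[[0.056,0,0.02],0,0.0],[[0.056,0,0.046],0,0.0],[[0.056,0,0.046],0,0.0],[[0.056,0,0.046],0,0.0]], newtons=25)

```text
time_s: 4.3
position: [0.5628, -0.3273, 0.1637]
tool_rot: [[0.949, -0.314, -0.0], [-0.314, -0.949, 0.0], [-0.001, -0.0, -1.0]]
ft_force: [-0.3, 0.3, -0.9]
grip_width: 0.019
gripper_force: 58.5
```

Emit:
drive_tool(series=[[[-0.012,0,0],0,0.0],[[-0.022,0,0],0,0.0],[[-0.032,0,0.001],0,0.0],[[-0.041,0,0.003],0,0.0],[[-0.05,0,0.0055],0,0.0],[[-0.059,0,0.009],0,0.0],[[-0.068,0,0.013],0,0.0],[[-0.068,0,0.013],0,0.0],[[-0.068,0,0.013],0,0.0]])

```text
time_s: 5.2
position: [0.4994, -0.3067, 0.1522]
tool_rot: [[0.949, -0.314, 0.003], [-0.314, -0.949, -0.003], [0.004, 0.002, -1.0]]
ft_force: [2.4, -0.7, 2.9]
grip_width: 0.0195
gripper_force: 60.6
```

```bash
python3 - <<'E'
from h import *
s=env.observe();print(s['position'],s['grip_width'],s['ft_force'])
d=grab('scene'); p=s['position']; q=proj(d,[p]).ravel().astype(int); print(q)
cv2.imwrite('pics/c3.png',cv2.resize(d['img'][q[1]-50:q[1]+80,q[0]-60:q[0]+80,::-1],None,fx=4,fy=4,interpolation=cv2.INTER_CUBIC))
E
```

```text
[ 0.4994242  -0.30671824  0.15222308] 0.019479322597727427 [ 2.41185357 -0.72791456  2.85732056]
[159 231]
```

View pics/c3.png

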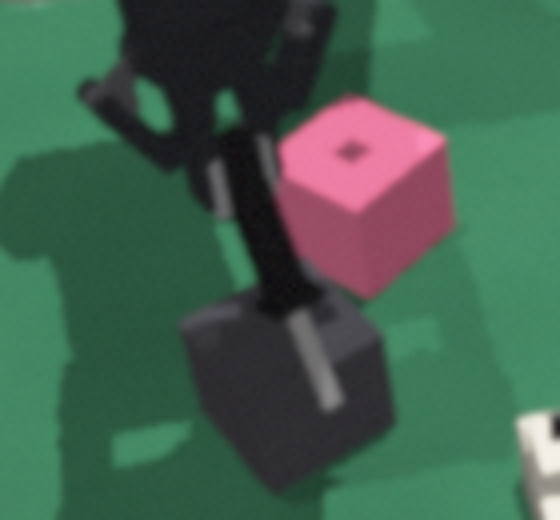

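The pivot works: the handle at (255,220) in the crop leans back and the blade tip at (335,400) points forward over the stand edge. I'll continue to about 47°.

Emit:
drive_tool(series=[[[-0.008,0,0.005],0,0.0],[[-0.016,0,0.0105],0,0.0],[[-0.022,0,0.0155],0,0.0],[[-0.027,0,0.021],0,0.0],[[-0.032,0,0.026],0,0.0],[[-0.032,0,0.026],0,0.0],[[-0.032,0,0.026],0,0.0],[[-0.02,0,-0.01],0,0.0],[[-0.02,0,-0.06],0,0.0],[[-0.02,0,-0.06],0,0.0],[[-0.02,0,-0.06],0,0.0]])

```text
time_s: 6.35
position: [0.4791, -0.2992, 0.2103]
tool_rot: [[0.949, -0.314, -0.001], [-0.314, -0.949, 0.001], [-0.001, -0.0, -1.0]]
ft_force: [-0.1, -0.5, -1.5]
grip_width: 0.019
gripper_force: 60.3
```

```bash
python3 - <<'E'
from h import *
s=env.observe();print(s['position'],s['grip_width'],s['ft_force'],s['gripper_force'])
d=grab('scene'); p=s['position']; q=proj(d,[p]).ravel().astype(int); print(q)
x0,y0=q[0]-60,q[1]-50
im=cv2.resize(d['img'][y0:y0+130,x0:x0+140,::-1],None,fx=4,fy=4,interpolation=cv2.INTER_CUBIC)
g=p+np.array([0,0,.0187]); ex=s['tool_rot'][:,0]; ez=np.array([0,0,1.])
for ph,c in((40,(255,0,0)),(45,(0,255,255)),(50,(0,0,255))):
    a=np.radians(ph); t=g+.134*(np.sin(a)*ex-np.cos(a)*ez); u=proj(d,[t]).ravel(); print(ph,t,u)
    cv2.circle(im,tuple(((u-[x0,y0])*4).astype(int)),3,c,-1)
cv2.imwrite('pics/c4.png',im)
E
```

```text
[ 0.47914178 -0.29923076  0.21030081] 0.01904928117898464 [-0.13415496 -0.45084318 -1.54101817] 60.29563307762146
[149 203]
40 [ 0.56091869 -0.32627724  0.12624259] [177.83077464 257.14153303]
45 [ 0.56910153 -0.32898359  0.13412941] [179.6343403  256.59792487]
50 [ 0.57659971 -0.3314635   0.14273825] [181.23421489 255.57093415]
```

View pics/c4.png

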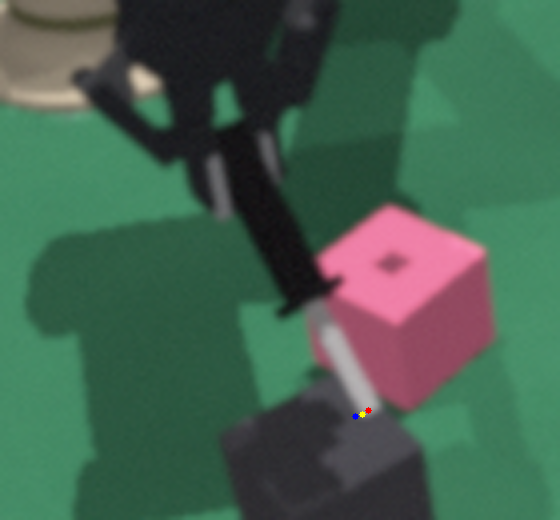

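The tip at (366,408) in the crop matches a tilt of about 49°, which puts it 101 mm ahead of and 69 mm below the TCP. Next I move to the front of the nest, yaw to match it, and go low.

Emit:
drive_tool(series=[[[-0.013,-0.03,0],-4,0.0],[[-0.026,-0.06,0],-8,0.0],[[-0.039,-0.09,0],-12,0.0],[[-0.052,-0.12,0],-16,0.0],[[-0.066,-0.15,0],-20,0.0],[[-0.079,-0.18,0],-25,0.0],[[-0.092,-0.21,0],-29,0.0],[[-0.1055,-0.24,0],-33,0.0],[[-0.1055,-0.24,0],-33,0.0],[[-0.1055,-0.24,0.03],-33,0.0],[[-0.1055,-0.24,0.06],-33,0.0],[[-0.1055,-0.24,0.06],-33,0.0],[[-0.1055,-0.24,0.06],-33,0.0]], newtons=100)

```text
time_s: 7.7
position: [0.4546, -0.0389, 0.1501]
tool_rot: [[0.968, 0.253, -0.002], [0.253, -0.968, 0.001], [-0.002, -0.001, -1.0]]
ft_force: [0.6, -0.2, -0.9]
grip_width: 0.0188
gripper_force: 97.9
```

```bash
python3 - <<'E'
from h import *
s=env.observe();print(s['position'],s['tool_rot'],s['ft_force'],s['gripper_force'])
d=grab('scene'); p=s['position']
x0,y0=225,150
im=cv2.resize(d['img'][y0:y0+120,x0:x0+140,::-1],None,fx=5,fy=5,interpolation=cv2.INTER_CUBIC)
n=np.array([np.cos(np.radians(14.5)),np.sin(np.radians(14.5)),0]); l=np.array([-n[1],n[0],0])
E=np.array([.5763,-.0065,.056])
tip=p+s['tool_rot'][:,0]*.101-[0,0,.069]
for P,c in((E,(0,0,255)),(E+.03*l,(0,0,255)),(E-.03*l,(0,0,255)),(tip,(0,255,255)),(E+n*.146,(255,0,0)),(E+[0,0,.005],(0,255,0)),(E+[0,0,.010],(0,255,0))):
    u=proj(d,[P]).ravel(); cv2.circle(im,tuple(((u-[x0,y0])*5).astype(int)),3,c,-1)
cv2.imwrite('pics/c5.png',im)
e=grab('top'); P=cloud(e); m=(e['depth']>0)
hh=lambda u,v:np.round(P[v-1:v+2,u-1:u+2,2].ravel(),3)
print('tab z',hh(230,196)); print('rim z',hh(192,165))
E
```

```text
[ 0.4545814  -0.0389409   0.15011329] [[ 9.67504291e-01  2.52844346e-01 -2.27657077e-03]
 [ 2.52846446e-01 -9.67506180e-01  6.82614143e-04]
 [-2.03000116e-03 -1.23605494e-03 -9.99997176e-01]] [ 0.58834682 -0.24112941 -0.86509596] 97.88001537322998
tab z [0.074 0.073 0.073 0.072 0.078 0.076 0.074 0.074 0.077]
rim z [0.005 0.064 0.061 0.005 0.066 0.065 0.002 0.055 0.065]
```

View pics/c5.png

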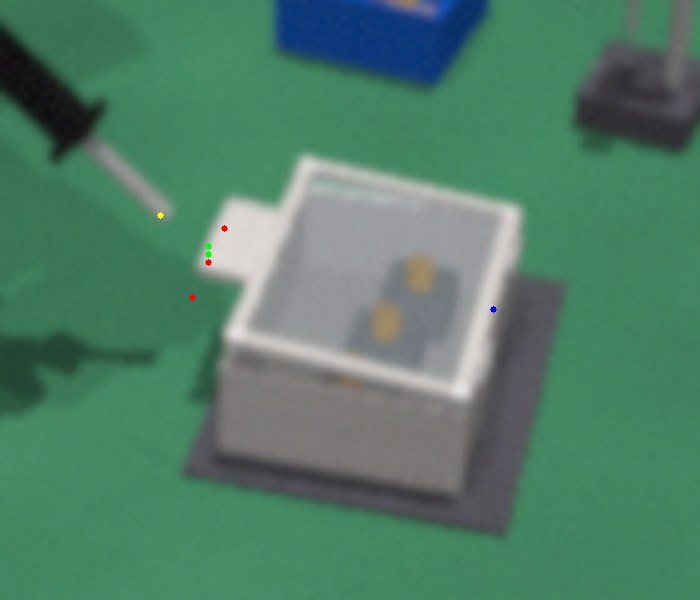

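In the crop, the tip at (165,213) is where I expected it. The tab's front corners at (232,197) and (200,270) lie higher than I modelled, so I'll triangulate them from both views.

```bash
python3 - <<'E'
from h import *
a=grab('scene'); b=grab('top')
def tri(ua,ub):
    c1,r1=ray(a,ua);c2,r2=ray(b,ub); k=np.linalg.lstsq(np.c_[r1,-r2],c2-c1,rcond=None)[0]
    p,q=c1+k[0]*r1,c2+k[1]*r2; return np.round((p+q)/2,4),round(np.linalg.norm(p-q),4)
L=tri((271.4,189.4),(219.5,203.2)); R=tri((265,204),(242,198.7)); print(L,R)
# cover corners: front-left,front-right,back-right,back-left (crop c5 / c1)
f=lambda x,y:(x/5+225,y/5+150); g=lambda x,y:(x/4+175,y/4+130)
print('FR',tri(f(232,338),g(330,218)),'BR',tri(f(466,394),g(292,55)),'BL',tri(f(520,208),g(62,106)),'FL',tri(f(304,158),g(98,277)))
print('mat', [np.round(onz(b,g(*q),0),3) for q in((40,98),(313,36),(360,250),(88,313))])
print('dep',np.round(cloud(a)[197,270],3), np.round(cloud(a)[240,270],3),np.round(cloud(a)[250,300],3))
E
```

```text
(array([0.5707, 0.0227, 0.0763]), np.float64(0.0044)) (array([ 0.5846, -0.0351,  0.0726]), np.float64(0.0059))
FR (array([ 0.6239, -0.0743,  0.0729]), np.float64(0.0083)) BR (array([ 0.7347, -0.0478,  0.0657]), np.float64(0.0065)) BL (array([0.6967, 0.1052, 0.0626]), np.float64(0.0039)) FL (array([0.582 , 0.0767, 0.0718]), np.float64(0.0076))
mat [array([0.715, 0.13 , 0.   ]), array([ 0.763, -0.064,  0.   ]), array([ 0.61 , -0.099,  0.   ]), array([0.562, 0.09 , 0.   ])]
dep [ 0.586 -0.006  0.077] [ 0.626 -0.077  0.005] [ 0.707 -0.074  0.007]
```

The cover sits about 5° ajar, with the tab's lower edge near (0.578,-0.006,0.069). I'll lower, insert and begin lifting along the cover's arc.

Emit:
drive_tool(series=[[[0,0,0.02],0,0.0],[[0,0,0.039],0,0.0],[[0,0,0.039],0,0.0],[[0,0,0.039],0,0.0],[[0.015,0,0.039],0,0.0],[[0.03,0,0.039],0,0.0],[[0.044,0,0.039],0,0.0],[[0.044,0,0.039],0,0.0],[[0.044,0,0.039],0,0.0],[[0.044,0,0.034],0,0.0],[[0.044,0,0.029],0,0.0],[[0.046,0,0.018],0,0.0],[[0.048,0,0.006],0,0.0],[[0.052,0,-0.006],0,0.0],[[0.057,0,-0.018],0,0.0],[[0.057,0,-0.018],0,0.0]])

```text
time_s: 9.5
position: [0.5106, -0.0244, 0.17]
tool_rot: [[0.967, 0.254, 0.003], [0.254, -0.967, -0.001], [0.003, 0.002, -1.0]]
ft_force: [0.8, 0.0, -0.6]
grip_width: 0.0189
gripper_force: 97.8
```

```bash
python3 - <<'E'
from h import *
s=env.observe();print(s['position'],s['ft_force'],s['gripper_force'])
d=grab('scene'); p=s['position']
x0,y0=205,110
im=cv2.resize(d['img'][y0:y0+150,x0:x0+150,::-1],None,fx=4,fy=4,interpolation=cv2.INTER_CUBIC)
tip=p+s['tool_rot'][:,0]*.101-[0,0,.069]
u=proj(d,[tip]).ravel(); cv2.circle(im,tuple(((u-[x0,y0])*4).astype(int)),3,(0,255,255),-1)
cv2.imwrite('pics/c6.png',im)
E
```

```text
[ 0.51061279 -0.02443382  0.1700442 ] [ 0.75748973  0.00802755 -0.56000891] 97.8255021572113
```

View pics/c6.png

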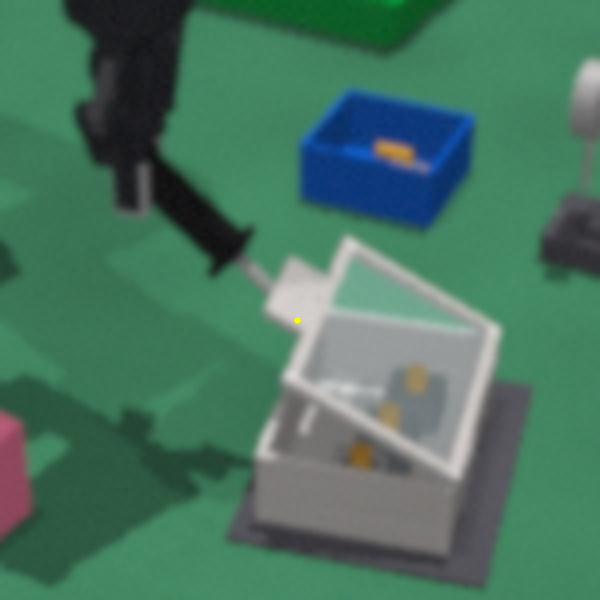

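The cover is lifting cleanly, at about 25°, with the blade under the tab at (270,280). I'll continue along the arc past upright.

Emit:
drive_tool(series=[[[0.006,0,-0.011],0,0.0],[[0.0125,0,-0.022],0,0.0],[[0.022,0,-0.035],0,0.0],[[0.029,0,-0.042],0,0.0],[[0.036,0,-0.049],0,0.0],[[0.045,0,-0.055],0,0.0],[[0.0535,0,-0.061],0,0.0],[[0.063,0,-0.066],0,0.0],[[0.0725,0,-0.07],0,0.0],[[0.083,0,-0.073],0,0.0],[[0.093,0,-0.075],0,0.0],[[0.103,0,-0.0765],0,0.0],[[0.114,0,-0.077],0,0.0],[[0.125,0,-0.0765],0,0.0],[[0.135,0,-0.075],0,0.0],[[0.147,0,-0.0725],0,0.0],[[0.155,0,-0.07],0,0.0],[[0.155,0,-0.07],0,0.0],[[0.155,0,-0.07],0,0.0],[[0.155,0,-0.07],0,0.0]])

```text
time_s: 11.55
position: [0.6597, 0.015, 0.2386]
tool_rot: [[0.967, 0.253, 0.0], [0.253, -0.967, -0.0], [0.0, 0.0, -1.0]]
ft_force: [-0.8, 0.1, -1.1]
grip_width: 0.0188
gripper_force: 97.8
```

```bash
python3 - <<'E'
from h import *
s=env.observe();print(s['position'],s['ft_force'],s['gripper_force'])
d=grab('scene'); p=s['position']
x0,y0=205,60
im=cv2.resize(d['img'][y0:y0+190,x0:x0+180,::-1],None,fx=3,fy=3,interpolation=cv2.INTER_CUBIC)
tip=p+s['tool_rot'][:,0]*.101-[0,0,.069]
u=proj(d,[tip]).ravel(); cv2.circle(im,tuple(((u-[x0,y0])*3).astype(int)),3,(0,255,255),-1)
cv2.imwrite('pics/c7.png',im)
E
```

```text
[0.65965816 0.01497112 0.23858306] [-0.78152699  0.09073397 -1.09467476] 97.8119695186615
```

View pics/c7.png

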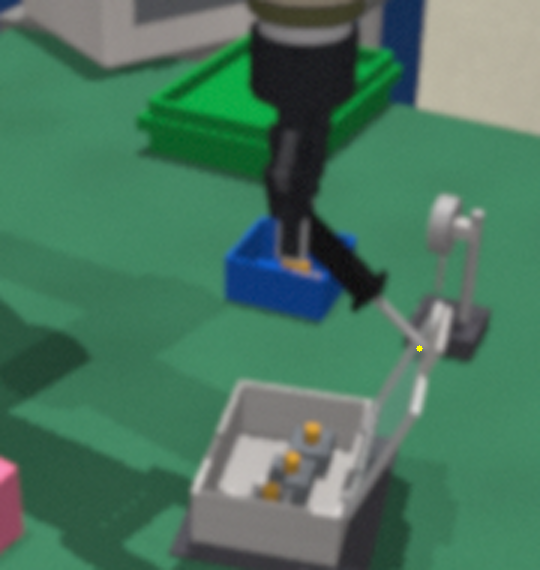

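The cover stands past upright at about 110°, with its top edge at (440,315). I'll retreat and, once clear, locate the ringed contact in both views. Then I'll straighten the blade by pushing its tip against the tray's fixed front wall.

Emit:
drive_tool(series=[[[-0.02,0,0],0,0.0],[[-0.05,0,0],0,0.0],[[-0.08,0,0],0,0.0],[[-0.11,0,0],0,0.0],[[-0.14,0,0],0,0.0],[[-0.169,0,0],0,0.0],[[-0.169,0,0],0,0.0],[[-0.169,0,0.04],0,0.0],[[-0.169,0,0.08],0,0.0],[[-0.169,0,0.12],0,0.0],[[-0.169,0,0.139],0,0.0],[[-0.169,0,0.139],0,0.0],[[-0.169,0,0.139],0,0.0]])

```text
time_s: 12.9
position: [0.4972, -0.0279, 0.1001]
tool_rot: [[0.967, 0.254, 0.001], [0.254, -0.967, -0.0], [0.001, 0.001, -1.0]]
ft_force: [-0.2, -0.5, -0.4]
grip_width: 0.0185
gripper_force: 97.8
```

```bash
python3 - <<'E'
from h import *
s=env.observe();print(s['position'],s['ft_force'])
a=grab('scene'); b=grab('top')
A=cv2.resize(a['img'][170:260,250:350,::-1],None,fx=4,fy=4,interpolation=cv2.INTER_CUBIC)
B=cv2.resize(b['img'][130:220,185:285,::-1],None,fx=4,fy=4,interpolation=cv2.INTER_CUBIC)
cv2.imwrite('pics/c8.png',np.hstack([A,B]))
for d,(x0,x1,y0,y1),nm in((a,(250,350,170,260),'s'),(b,(185,285,130,220),'t')):
    hsv=cv2.cvtColor(d['img'],cv2.COLOR_RGB2HSV); m=((hsv[...,0]>10)&(hsv[...,0]<28)&(hsv[...,1]>110)&(hsv[...,2]>80)).astype(np.uint8)
    k=np.zeros_like(m);k[y0:y1,x0:x1]=m[y0:y1,x0:x1]
    n,_,st,c=cv2.connectedComponentsWithStats(k)
    for i in range(1,n):
        if st[i,4]>8: print(nm,np.round(c[i],2),st[i],np.round(onz(d,c[i],.043),4))
E
```

```text
[ 0.49720889 -0.02790257  0.10012614] [-0.18551332 -0.5043249  -0.38516339]
s [308.68 203.68] [307 201   5   7  28] [0.6643 0.0574 0.043 ]
s [301.85 213.42] [300 211   5   6  26] [0.6669 0.0126 0.043 ]
s [294.91 223.09] [293 221   5   5  22] [ 0.6691 -0.0295  0.043 ]
t [207. 171.] [205 169   5   5  21] [0.6599 0.0605 0.043 ]
t [223.67 170.14] [222 168   5   5  21] [0.663  0.0153 0.043 ]
t [240.   169.62] [238 168   5   5  21] [ 0.6653 -0.029   0.043 ]
```

View pics/c8.png

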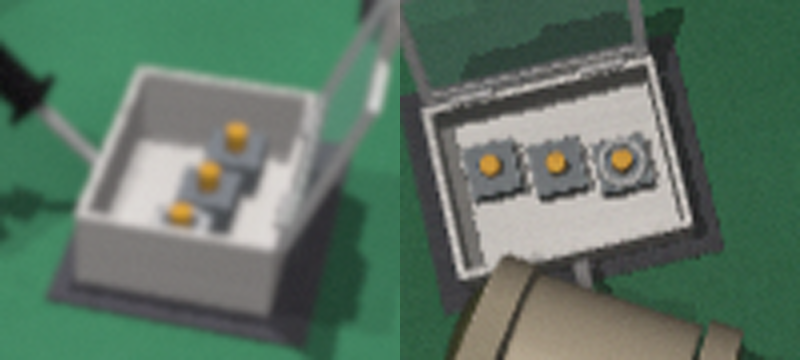

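The view confirms the cover is open and the ringed contact is the right-hand one, at about (0.666,-0.029). The tip is just in front of the wall. Straightening now.

Emit:
drive_tool(series=[[[0.007,0,0],0,0.0],[[0.014,0,-0.008],0,0.0],[[0.022,0,-0.0146],0,0.0],[[0.031,0,-0.022],0,0.0],[[0.041,0,-0.028],0,0.0],[[0.051,0,-0.034],0,0.0],[[0.062,0,-0.038],0,0.0],[[0.073,0,-0.042],0,0.0],[[0.085,0,-0.044],0,0.0],[[0.095,0,-0.0455],0,0.0],[[0.105,0,-0.046],0,0.0],[[0.105,0,-0.046],0,0.0],[[0.105,0,-0.046],0,0.0],[[0.085,0,-0.05],0,0.0],[[0.065,0,-0.08],0,0.0],[[0.065,0,-0.08],0,0.0],[[0.065,0,-0.08],0,0.0]], newtons=25)

```text
time_s: 14.7
position: [0.5597, -0.0114, 0.1803]
tool_rot: [[0.967, 0.253, 0.003], [0.253, -0.967, -0.0], [0.003, 0.001, -1.0]]
ft_force: [-0.4, 0.0, -1.6]
grip_width: 0.019
gripper_force: 95.7
```

```bash
python3 - <<'E'
from h import *
s=env.observe();print(s['position'],s['ft_force'],s['gripper_force'])
d=grab('scene'); p=s['position']; g=p+[0,0,.0187]; ex=s['tool_rot'][:,0]
x0,y0=200,100
im=cv2.resize(d['img'][y0:y0+120,x0:x0+130,::-1],None,fx=5,fy=5,interpolation=cv2.INTER_CUBIC)
for a,c in((-8,(255,0,0)),(0,(0,255,255)),(8,(0,0,255))):
    r=np.radians(a); t=g+.134*(np.sin(r)*ex-np.cos(r)*np.array([0,0,1])); u=proj(d,[t]).ravel()
    cv2.circle(im,tuple(((u-[x0,y0])*5).astype(int)),3,c,-1); print(a,(u-[x0,y0])*5)
cv2.imwrite('pics/c9.png',im)
E
```

```text
[ 0.5597178  -0.01144674  0.18030094] [-0.3696269   0.03373841 -1.59729854] 95.70608139038086
-8 [265.77615707 485.85080649]
0 [300.82305266 493.50064491]
8 [336.0826979  497.09421138]
```

View pics/c9.png

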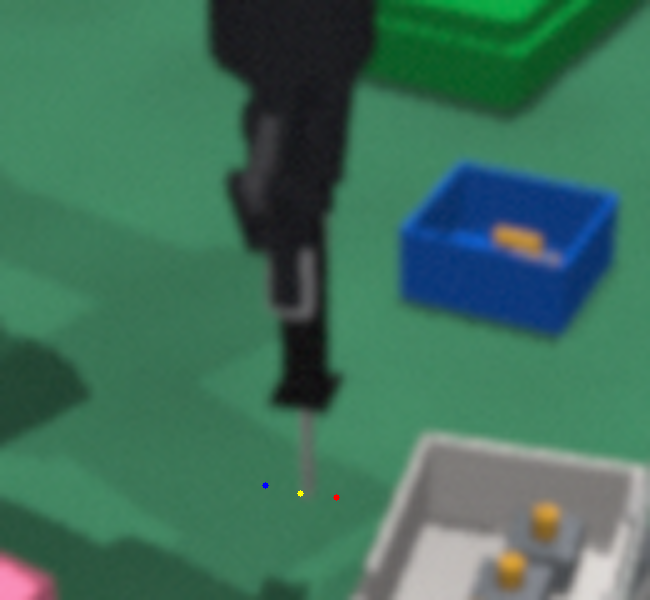

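The tip at (307,495) is about 1.4° off vertical. I'll move over the ringed contact with the tip at about z 0.07.

Emit:
drive_tool(series=[[[0,0,-0.012],0,0.0],[[0.02,0.01,-0.012],0,0.0],[[0.04,0.02,-0.012],0,0.0],[[0.06,0.03,-0.012],0,0.0],[[0.08,0.038,-0.012],0,0.0],[[0.095,0.044,-0.012],0,0.0],[[0.095,0.044,-0.012],0,0.0],[[0.095,0.044,-0.012],0,0.0],[[0.095,0.044,0.012],0,0.0],[[0.095,0.044,0.012],0,0.0],[[0.095,0.044,0.012],0,0.0]])

```text
time_s: 15.85
position: [0.6619, -0.0296, 0.1678]
tool_rot: [[0.967, 0.254, -0.001], [0.254, -0.967, 0.0], [-0.001, -0.0, -1.0]]
ft_force: [-0.2, -0.0, 0.3]
grip_width: 0.0187
gripper_force: 95.7
```

```bash
python3 - <<'E'
from h import *
s=env.observe();print(s['position'],s['ft_force'],s['gripper_force'])
d=grab('scene'); p=s['position']; ex=s['tool_rot'][:,0]
t=p+.003*ex+[0,0,.0187-.134]; u=proj(d,[t,[.6658,-.029,.043]]); print(t,u)
x0,y0=260,150
im=cv2.resize(d['img'][y0:y0+90,x0:x0+90,::-1],None,fx=6,fy=6,interpolation=cv2.INTER_CUBIC)
for q,c in zip(u,((0,255,255),(0,0,255))): cv2.circle(im,tuple(((q-[x0,y0])*6).astype(int)),2,c,-1)
cv2.imwrite('pics/c10.png',im)
E
```

```text
[ 0.66189272 -0.02961095  0.16778219] [-0.22223263 -0.04616282  0.27867312] 95.68851470947266
[ 0.66479467 -0.02885023  0.0524805 ] [[293.58914271 219.38615074]
 [293.80663366 222.5418261 ]]
```

View pics/c10.png

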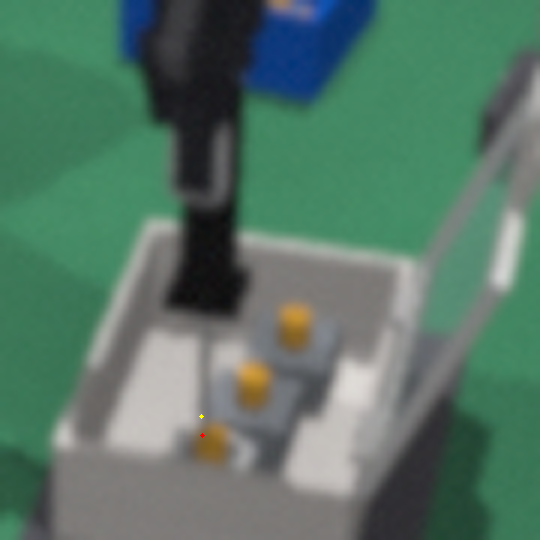

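In the crop, the contact top at (212,430) lies about 2–3 mm to the right of the tip at (205,413). I'll shift +3 mm in x and press slowly.

Emit:
drive_tool(series=[[[0.003,0,0],0,0.0],[[0.003,0,0],0,0.0],[[0.003,0,0.003],0,0.0],[[0.003,0,0.006],0,0.0],[[0.003,0,0.009],0,0.0],[[0.003,0,0.011],0,0.0],[[0.003,0,0.012],0,0.0],[[0.003,0,0.012],0,0.0],[[0.003,0,0.012],0,0.0],[[0.003,0,0.012],0,0.0]])

```text
time_s: 16.9
position: [0.6652, -0.029, 0.1555]
tool_rot: [[0.967, 0.254, -0.0], [0.254, -0.967, 0.0], [-0.0, -0.0, -1.0]]
ft_force: [-1.3, -0.1, 0.5]
grip_width: 0.0191
gripper_force: 95.7
```

```bash
python3 - <<'E'
from h import *
for i in range(6):
    s=env.observe(); print(s['position'],s['ft_force'],s['wrist_torque'],s['gripper_force']); grab('scene')
E
```

```text
[ 0.66520998 -0.02897751  0.15545443] [-1.29645073 -0.09717116  0.50082364] [ 0.01081296  0.1091665  -0.02301813] 95.65965056419373
[ 0.66522716 -0.02900445  0.155447  ] [-0.16760105  0.86782315  1.68124989] [ 0.05042007  0.16821296 -0.02261958] 95.65830945968628
[ 0.6652402  -0.02901282  0.15542701] [0.14020851 0.84061745 0.35331878] [0.02184012 0.14562527 0.0225844 ] 95.65731167793274
[ 0.66523373 -0.02900768  0.15540972] [-0.36189722  0.15072216  1.29947497] [0.0569734  0.12525913 0.01373873] 95.65540194511414
[ 0.66524535 -0.02901457  0.15538475] [-1.36795819  0.22812114 -0.33989654] [ 0.05683439  0.13283239 -0.0326369 ] 95.65283060073853
[ 0.66524515 -0.02901825  0.1553717 ] [ 0.01009642 -0.06150581  0.7690933 ] [0.01746804 0.13397938 0.0109169 ] 95.65153241157532
```

Emit:
drive_tool(series=[[[0,0,0.001],0,0.0],[[0,0,0.0023],0,0.0],[[0,0,0.0023],0,0.0],[[0,0,0.0023],0,0.0],[[0,0,0.0023],0,0.0],[[0,0,0.0023],0,0.0]])

```text
time_s: 17.8
position: [0.6653, -0.029, 0.1531]
tool_rot: [[0.967, 0.253, 0.0], [0.253, -0.967, 0.0], [0.0, 0.0, -1.0]]
ft_force: [1.0, 0.1, 2.1]
grip_width: 0.0193
gripper_force: 95.6
```

```bash
python3 - <<'E'
from h import *
F=[]
for i in range(20):
    s=env.observe(); F.append(s['ft_force']); d=grab('scene')
print(s['time_s'],s['position'],np.mean(F,0),s['qvel'].round(3),s['gripper_force'])
x0,y0=260,150
im=cv2.resize(d['img'][y0:y0+90,x0:x0+90],None,fx=6,fy=6)
hsv=cv2.cvtColor(d['img'],cv2.COLOR_RGB2HSV); m=((hsv[...,0]>10)&(hsv[...,0]<28)&(hsv[...,1]>110)&(hsv[...,2]>80)).astype(np.uint8)
k=np.zeros_like(m);k[190:240,285:320]=m[190:240,285:320]
n,_,st,c=cv2.connectedComponentsWithStats(k)
for i in range(1,n): print(c[i],st[i])
t=s['position']+.003*s['tool_rot'][:,0]+[0,0,.0187-.134]; print(t,proj(d,[t]))
for v in range(212,224,2): print(v,d['img'][v,288:302].mean(-1).astype(int))
E
```

```text
18.75 [ 0.66527095 -0.029026    0.15304619] [-0.52988189  0.24603093  1.34807841] [-0.083  0.071 -0.013 -0.079  0.032 -0.096] 95.63344717025757
[308.67857143 203.67857143] [307 201   5   7  28]
[301.85185185 213.66666667] [300 211   5   7  27]
[295.         225.14285714] [293 224   4   3   7]
[ 0.66817295 -0.02826545  0.03774641] [[294.73868413 224.32805607]]
212 [190 190 189 190 187 176 149 123 124 135 143 145 147 144]
214 [191 191 190 190 188 178 148 123 121 130 127 115 107 105]
216 [191 192 191 190 189 177 149 123 124 129 126 107  94  89]
218 [192 191 191 192 188 174 144 120 121 130 129 120 113 112]
220 [189 183 180 179 172 152 124 108 107 115 117 116 116 116]
222 [176 152 135 131 128 118 108 101 108 128 138 130 116 103]
```

```bash
python3 -c "
from rig import env
print(env.close_job())"
```

```text
the job is handed in; nothing more can be done
None
```

I handed the job in with the cover levered open to about 110° and the upright blade, still gripped, pressing the ringed contact about 5 mm down with roughly 2.2 N; I saw no sign of the other two contacts or the bystanders being moved, but the hand-in returned no verdict.

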